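# Eject the long battery from the test dock

## Robot

A 6-joint arm with a two-finger parallel gripper is mounted at the origin on the work surface. World frame = base frame: x ahead of the robot, y to its left, z up, the work surface at z = 0. Lengths are in mm, angles in rad, forces in N, time in s.
With the tool pointing down it reaches from about 375 to 925 mm from the base axis. Payload 5.7 kg.
Tool frame: the origin (TCP) lies midway between the tips of the shut fingers; the grasp point (between the pads) lies 19 mm behind it; z points along the fingers, y is the line along which they close (so a half turn about z gives the same grasp; the last joint's range is limited). The gripper opens to 88 mm and grips with 3 to 60 N. Pads are 20 mm wide; open, the fingers measure 115 mm over their backs; the gripper's body (75 mm by 178 mm) begins 61 mm behind the grasp point.
Start: joints at [1.134, 0.359, 1.51, -0, 1.272, -0.115], TCP at [189.757, 569.17, 222.623] pointing down, gripper open.
Joint ranges: [-2.97, 2.97], [-1.01, 2.36], [0.21, 2.38], [-0.96, 4.11], [0.2, 2.71], [-2.98, 2.98]. Speed limits (rad/s): [2.39, 2.39, 3.14, 3.14, 3.14, 3.14].

## Interface

Orientations are given as a rotation vector (axis times angle).
In Python, from station import telemetry, viewer, job gives the robot as it stands.
- The arm moves only by the tool play_rows, never from a script. Its argument "plan" is a list of rows, each a list of 7 numbers: the shift along the tool's x, y, z in m, then the turn, a rotation vector about the tool's x, y, z in rad, then the finger opening in m, from 0 to 0.0878. In form: [[x, y, z, ax, ay, az, fingers], ...]. A call has 1 to 20 rows; each row shifts and turns the commanded pose from where the row before left it, along the tool's axes as they then stand; what a row does not reach is not made up. A row lasts 1/10 s, in which the tool goes at most 50 mm and 8.59 degrees, less where a joint would pass 70% of its speed; a pose out of reach is approached as far as the arm can. A call is refused whole if a number of a shift passes 0.05 or a number of a turn 0.15, either way. A call with a gripper value outside its range is refused whole. The fingers move at their own pace and stop on an object; "grip_force" is the grip in N (left out, the last holds). Time passes only in rows, so rows that do not move let the fingers close. It gives the time, the measured TCP pose, the force, the opening and the grip force at its end, in the units of the state.
- telemetry.get_obs(): the state, without advancing time (a new reading comes with each control period).
- viewer.camera(name): name is "scene" or "side" or "wrist"; returns the picture (420x560x3 uint8, red, green, blue); there is no depth.
- viewer.get_calibration(name): a dict with "fx", "fy", "cx", "cy" (pixels), "R" (3x3) and "t" (3): a world point X has camera coordinates R X + t. Camera axes: x right, y down, z forward; pixel columns grow to the right and rows downward; lengths in mm; the calibration is good to about 2 mm. A picture is of the moment at which its call begins: read the wrist's pose just before it. get_calibration takes no time and is no camera call; for the wrist camera it gives the pose at the moment of the call.
- job.job_done(): hands the job in; it is judged then, once.
The state is a dict: "time": time; "joint_pos": joint angles; "joint_vel": joint speeds; "joint_efforts": joint torques, N m; "tcp_pos": TCP position; "tcp_rot": TCP orientation; "wrist_force": force on the tool from outside, world axes, zero at the start; "torque": the same for the moment, N m; "finger_gap": finger opening in mm; "finger_force": force on a finger pad.
Only numpy, scipy, OpenCV 4.12 (cv2) and the standard library are available. Lean on these libraries where they do the work, as an engineer would, in place of code of your own. Each camera call takes 0.05 s, during which the arm holds its last target. There are 200 camera calls.

## Task

On the phone repair bench, one long and two short batteries sit in the three bays of the battery test dock. Push the long battery right out of its bay onto the dock's out-tray by pressing that bay's ejector slide. Do not touch the batteries themselves, and leave the two short ones seated in their bays.

Things in the scene. Friction and masses are not known exactly. Their poses are not given: they have to be found in the camera images.
- dock: Grey dock, fixed, 192 mm wide (y), from x -120 to +80 mm; origin on its underside, mid-width. Three bays at y +60, 0, -60 mm, walls 25 mm high. Behind each battery a steel slide with an upright tab, 26 mm wide, centred on the bay, top 55 mm up, rear face at x +66. Press that face to -x: 55 mm to a hard stop, spring 2 N rising to 6 N; the battery moves along; let go, the slide springs back.
- long_battery: Long flat black battery, white label, 70 x 44 x 8 mm, lying on the dock's deck (12 mm up) in any one of the bays. Origin: underside, middle of its rear edge against the slide (dock x +29.5 mm); it extends 70 mm to -x, axes as the dock's. Bay mouths are at dock x -10 mm, so it sticks out 30 mm; before them, to -x, is the flat out-tray. 30 mm above the dock's underside all but the tabs is cleared.
- short_battery_a: A short battery of the same look, 48 x 44 x 8 mm, in another bay; origin at its rear edge likewise. It sticks only 8 mm out of the bay mouth.
- short_battery_b: The other short battery, the same as the first, in the remaining bay.
Mind the look-alikes: they are no part of the job. Leave any purple or red look-alike of the long_battery alone.

How it is judged (in metres and radians):
At the end, for the whole second after the job is handed in: The long battery lies flat (within about 8 degrees) and at rest on the dock's out-tray, the middle of its rear edge at least 3 mm outside the bay mouth (a full press leaves it 15 mm outside), and each short battery is within 10 mm of where it started (x of long_battery in the frame of dock below -0.013 m and z of long_battery in the frame of dock between 0.007 and 0.017 m and angle between long_battery's own z axis and vertical below 0.15 rad and linear speed of long_battery below 0.02 m/s and distance of each of short_battery_a, short_battery_b from where it was at the start of the episode below 0.01 m); the robot touches nothing.
It fails at once if the robot touches a battery (contact force between any of the arm, the fingers and long_battery above 0.5 N or contact force between any of the arm, the fingers and short_battery_a above 0.5 N or contact force between any of the arm, the fingers and short_battery_b above 0.5 N).
It fails at once if a short battery is pushed out of its seat (distance of any of short_battery_a, short_battery_b from where it was at the start of the episode above 0.02 m).
It also fails if it takes over 32 s, if anything falls off the work surface, if the arm or the gripper's body presses on something with over 40 N, if the wrist force passes 120 N, or if a joint passes its speed limit or range.

## Working session

There is one attempt and no reset: what is moved stays moved. The work goes in short steps, Python scripts to look and compute and a tool call to move; the robot and the scene stay as the last step left them, time stands still between calls to the robot, and variables do not carry over. Pictures are saved under pics/ and viewed, at most 10 in all, crops included, and the job is handed in when it is done.

Besides the shell and the picture viewer there is one more tool, called after "Emit:" as name(argument=value, ...) on one line, values as JSON. play_rows: Moves the arm, as the interface text tells. Its arguments: {"type":"object","properties":{"plan":{"type":"array"},"grip_force":{"type":"number"}},"required":["plan"]}

```bash
mkdir -p pics; python3 - <<'E'
from station import telemetry, viewer
import cv2
o=telemetry.get_obs();print(o['time'],o['tcp_pos'],o['tcp_rot'],o['wrist_force'],o['finger_gap'])
for n in('scene','side'):
    cv2.imwrite(f'pics/{n}0.png',viewer.camera(n)[:,:,::-1]);print(viewer.get_calibration(n))
E
```

```text
0.0 [189.49093221 568.57259387 221.82736251] [-5.03239359e-01 -3.10053193e+00  2.70459747e-03] [ 0.24677404 -1.1943097  -0.23289556] 87.68495627527275
{'fx': 537.1774579425177, 'fy': 537.1774579425177, 'cx': 270.50296400893615, 'cy': 208.76098468296055, 'R': array([[ 0.67464073,  0.73812608,  0.00545636],
       [ 0.60270787, -0.54657202, -0.58137961],
       [-0.42614916,  0.39551096, -0.81361415]]), 't': array([-440.3035793 , -328.09740495, 1122.71322633])}
{'fx': 402.6398411399172, 'fy': 402.6398411399172, 'cx': 275.40992310943926, 'cy': 202.3251472999508, 'R': array([[-0.9853539 , -0.16980405, -0.01562928],
       [-0.0795191 ,  0.53864361, -0.83877278],
       [ 0.15084563, -0.8252452 , -0.54425725]]), 't': array([623.47590409,  87.9543642 , 616.5334531 ])}
```

View pics/scene0.png

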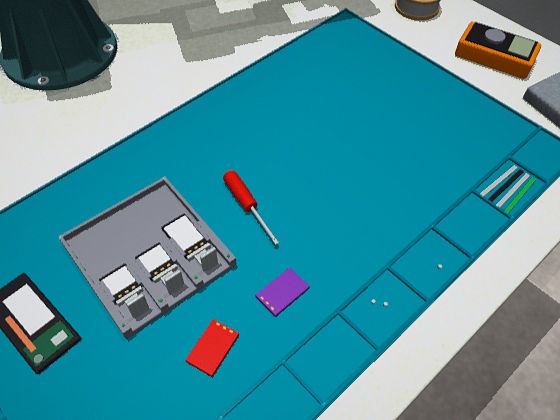

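View pics/side0.png

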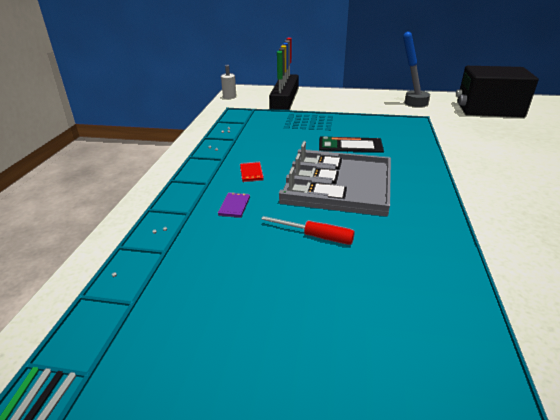

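Candidates in the scene picture: batteries in the bays at (120,280), (157,262) and (187,233). The purple (282,291) and red (213,347) look-alikes lie outside the dock. The one at (187,233) sticks out furthest, so I'll check it in a close crop.

```bash
python3 - <<'E'
import cv2
i=cv2.imread('pics/scene0.png')[170:345,50:245]
cv2.imwrite('pics/crop0.png',cv2.resize(i,None,fx=3.4,fy=3.4,interpolation=cv2.INTER_CUBIC))
i=cv2.imread('pics/side0.png')[135:220,270:400]
cv2.imwrite('pics/crop1.png',cv2.resize(i,None,fx=6,fy=6,interpolation=cv2.INTER_CUBIC))
E
```

```text
(no output)
```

View pics/crop0.png

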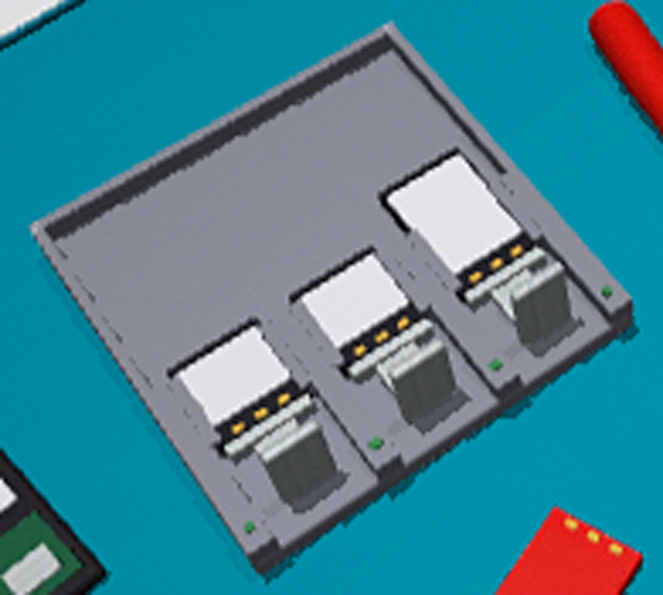

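View pics/crop1.png

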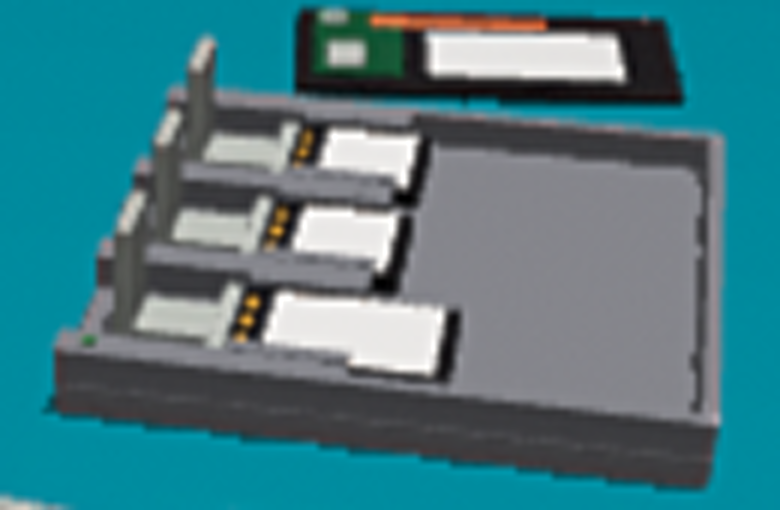

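The close crops confirm it. The battery at scene (187,233) is the long one, in an end bay next to the screwdriver, with its label about 1.5 times the others' and sticking well past the mouth. Next I'll fit the dock pose.

```bash
cat > fit.py <<'E'
from station import viewer
import numpy as np
from scipy.optimize import least_squares
C={n:viewer.get_calibration(n) for n in('scene','side')}
def proj(n,X):
    c=C[n];p=np.asarray(c['R'])@X+c['t'];return np.array([c['fx']*p[0]/p[2]+c['cx'],c['fy']*p[1]/p[2]+c['cy']])
s=lambda u,v:(u/3.4+50,v/3.4+170)
d=lambda u,v:(u/6+270,v/6+135)
P=[('scene',80,96,25,s(632,302)),('scene',80,-96,25,s(256,548)),('scene',-120,96,None,s(390,25)),('scene',-120,-96,None,s(33,228)),
('scene',66,73,55,s(565,265)),('scene',66,47,55,s(515,312)),('scene',66,13,55,s(448,342)),('scene',66,-13,55,s(388,375)),('scene',66,-47,55,s(325,428)),('scene',66,-73,55,s(262,458)),
('side',80,96,25,d(55,345)),('side',-120,96,None,d(718,420)),('side',-120,-96,None,d(720,135)),
('side',66,73,55,d(118,235)),('side',66,47,55,d(135,190)),('side',66,13,55,d(155,150)),('side',66,-13,55,d(172,112))]
def pt(q,x,y,z):
    c,k=np.cos(q[2]),np.sin(q[2]);return np.array([q[0]+c*x-k*y,q[1]+k*x+c*y,z+q[4]])
def res(q):return np.concatenate([proj(n,pt(q,x,y,q[3] if z is None else z))-uv for n,x,y,z,uv in P]+[[q[4]/3]])
def fit(): return min((least_squares(res,[500,300,a,20,0],loss='soft_l1') for a in(0,1.5,3,-1.5)),key=lambda r:r.cost)
if __name__=='__main__':
    r=fit();print(r.cost,r.x);print(res(r.x)[:-1].reshape(-1,2).round(1).tolist());print('tab',pt(r.x,66,60,55))
E
python3 fit.py
```

```text
18.48811656151322 [ 550.92295035 -148.01628448  -12.6313392    23.29942429    1.85091576]
[[-0.5, -2.4], [-2.6, 0.7], [-0.6, -1.4], [-1.8, -0.8], [-0.3, -0.0], [-0.4, -4.2], [-0.6, -0.0], [1.3, 0.5], [-1.3, -1.3], [0.6, 0.8], [-1.0, 1.1], [-0.3, 2.0], [-0.4, 0.9], [-1.5, 0.1], [-1.5, 1.1], [-1.3, -0.2], [-1.6, 0.4]]
tab [620.67908234 -92.42777802  56.85091576]
```

Emit:
play_rows(plan=[[0,0,0,0,0,-0.13,0],[0,0,0,0,0,-0.127,0]])

```text
time: 0.3
tcp_pos: [189.6, 568.8, 222.1]
tcp_rot: [-0.094, -3.14, 0.002]
wrist_force: [1.1, 0.2, 0.1]
finger_gap: 75.3
finger_force: 0.0
```

```bash
cat > where.py <<'E'
import sys,numpy as np
from station import telemetry
from scipy.spatial.transform import Rotation as R
o=telemetry.get_obs();M=R.from_rotvec(o['tcp_rot']).as_matrix();a=-0.0650
D=np.array([[np.cos(a),-np.sin(a),0],[np.sin(a),np.cos(a),0],[0,0,1]])
p=D.T@(o['tcp_pos']-np.array([550.9,-148.0,1.0]))
print('t',o['time'],'dock',p.round(1),'F',o['wrist_force'].round(2),'gap',round(float(o['finger_gap']),1))
print('tool in dock axes\n',(D.T@M).round(3))
g=np.array([float(v) for v in sys.argv[1:4]]);print('tool shift',(M.T@D@(g-p)).round(1))
E
python3 where.py 105 60 130
```

```text
t 0.3 dock [-407.1  691.8  221.1] F [1.13 0.18 0.09] gap 75.3
tool in dock axes
 [[-1.    -0.005 -0.   ]
 [-0.005  1.    -0.001]
 [ 0.    -0.001 -1.   ]]
tool shift [-508.8 -634.4   91.6]
```

Emit:
play_rows(plan=[[-0.028,-0.035,0,0,0,0,0],[-0.028,-0.035,0,0,0,0,0],[-0.028,-0.035,0,0,0,0,0],[-0.028,-0.035,0,0,0,0,0],[-0.028,-0.035,0,0,0,0,0],[-0.028,-0.035,0,0,0,0,0],[-0.028,-0.035,0,0,0,0,0],[-0.028,-0.035,0,0,0,0,0],[-0.028,-0.035,0,0,0,0,0],[-0.028,-0.035,0,0,0,0,0],[-0.028,-0.035,0.01,0,0,0,0],[-0.028,-0.035,0.01,0,0,0,0],[-0.028,-0.035,0.01,0,0,0,0],[-0.028,-0.035,0.01,0,0,0,0],[-0.028,-0.035,0.01,0,0,0,0],[-0.028,-0.035,0.01,0,0,0,0],[-0.028,-0.035,0.01,0,0,0,0],[-0.028,-0.035,0.01,0,0,0,0],[0,0,0,0,0,0,0]])

```text
time: 2.2
tcp_pos: [654.2, -97.1, 140.6]
tcp_rot: [0.108, 3.139, -0.003]
wrist_force: [0.1, 0.4, -0.9]
finger_gap: 0.5
finger_force: 0.0
```

```bash
python3 where.py 105 60 40; python3 - <<'E'
from station import viewer
import cv2
a=viewer.camera('scene')[150:360,50:330,::-1];cv2.imwrite('pics/s1.png',cv2.resize(a,None,fx=2.8,fy=2.8,interpolation=cv2.INTER_CUBIC))
w=viewer.camera('wrist');cv2.imwrite('pics/w1.png',w[:,:,::-1])
E
```

```text
t 2.2 dock [ 99.8  57.5 139.6] F [ 0.12  0.38 -0.94] gap 0.5
tool in dock axes
 [[-1.     0.004  0.   ]
 [ 0.004  1.    -0.002]
 [-0.    -0.002 -1.   ]]
tool shift [-5.2  2.7 99.6]
```

View pics/w1.png

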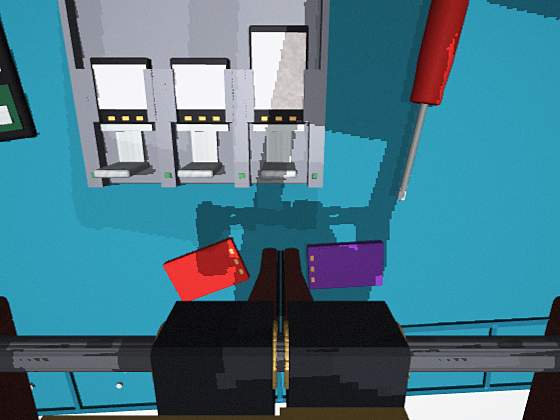

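The wrist view shows the long battery's tab at about (280,170), straight ahead of the closed fingers at (282,250). The short batteries' tabs are at (200,173) and (117,172). I'll check the fit against this view.

```bash
python3 - <<'E'
from fit import *
C['wrist']=viewer.get_calibration('wrist')
q=[550.9,-148,-.065,0,1]
for a in [(80,96,25),(80,-96,25),(66,73,55),(66,47,55),(66,13,55),(66,-13,55),(66,-47,55),(66,-73,55),(-40.5,82,20),(-40.5,38,20)]: print(a,proj('wrist',pt(q,*a)).round(0))
E
python3 -c "
import cv2
i=cv2.imread('pics/w1.png')[130:200,80:340];cv2.imwrite('pics/w1c.png',cv2.resize(i,None,fx=3,fy=3,interpolation=cv2.INTER_CUBIC))"
```

```text
(80, 96, 25) [320. 186.]
(80, -96, 25) [ 86. 186.]
(66, 73, 55) [293. 176.]
(66, 47, 55) [257. 176.]
(66, 13, 55) [210. 176.]
(66, -13, 55) [175. 176.]
(66, -47, 55) [128. 176.]
(66, -73, 55) [ 92. 176.]
(-40.5, 82, 20) [305.  24.]
(-40.5, 38, 20) [245.  24.]
```

View pics/w1c.png

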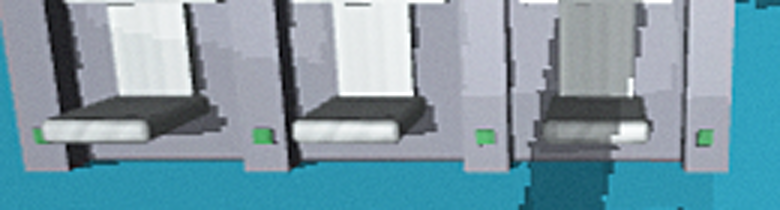

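Emit:
play_rows(plan=[[0,0.0045,0.02,0,0,0,0],[0,0,0.02,0,0,0,0],[0,0,0.02,0,0,0,0],[0,0,0.02,0,0,0,0],[0,0,0.02,0,0,0,0],[0,0,0,0,0,0,0],[0,0,0,0,0,0,0]])

```text
time: 3.0
tcp_pos: [651.5, -86.4, 43.1]
tcp_rot: [-0.1, -3.139, -0.0]
wrist_force: [0.3, -1.2, 0.3]
finger_gap: 0.5
finger_force: 0.0
```

```bash
python3 where.py 19 62 40
```

```text
t 3.0 dock [96.4 68.  42.1] F [ 0.26 -1.25  0.25] gap 0.5
tool in dock axes
 [[-1.    -0.001 -0.001]
 [-0.001  1.     0.   ]
 [ 0.001  0.    -1.   ]]
tool shift [77.4 -5.9  2.1]
```

Emit:
play_rows(plan=[[0,-0.006,0.002,0,0,0,0],[0,0,0,0,0,0,0],[0.004,0,0,0,0,0,0],[0.004,0,0,0,0,0,0],[0.004,0,0,0,0,0,0],[0.004,0,0,0,0,0,0],[0.004,0,0,0,0,0,0],[0.004,0,0,0,0,0,0],[0,0,0,0,0,0,0],[0,0,0,0,0,0,0]])

```text
time: 4.0
tcp_pos: [628.2, -92.1, 40.8]
tcp_rot: [0.102, 3.139, -0.0]
wrist_force: [1.5, 0.3, -1.1]
finger_gap: 0.4
finger_force: 1.2
```

```bash
python3 where.py 21 62 40
```

```text
t 4.0 dock [73.5 60.8 39.8] F [ 1.54  0.32 -1.07] gap 0.4
tool in dock axes
 [[-1.    -0.     0.001]
 [-0.     1.    -0.   ]
 [-0.001 -0.    -1.   ]]
tool shift [52.5  1.2 -0.2]
```

Emit:
play_rows(plan=[[0.004,0.001,0,0,0,0,0],[0.004,0,0,0,0,0,0],[0.004,0,0,0,0,0,0],[0.004,0,0,0,0,0,0],[0.004,0,0,0,0,0,0],[0.004,0,0,0,0,0,0],[0.004,0,0,0,0,0,0],[0.004,0,0,0,0,0,0],[0.004,0,0,0,0,0,0],[0.004,0,0,0,0,0,0],[0.003,0,0,0,0,0,0],[0.003,0,0,0,0,0,0],[0,0,0,0,0,0,0],[0,0,0,0,0,0,0]])

```text
time: 5.4
tcp_pos: [583.0, -88.6, 41.0]
tcp_rot: [0.102, 3.138, -0.001]
wrist_force: [5.3, -3.5, -3.1]
finger_gap: 0.6
finger_force: 2.8
```

```bash
python3 where.py 21 62 40; python3 - <<'E'
from station import viewer
import cv2
a=viewer.camera('side')[110:230,250:410,::-1];b=viewer.camera('wrist')[:,:,::-1]
cv2.imwrite('pics/p2.png',cv2.hconcat([cv2.resize(a,(400,300)),cv2.resize(b,(400,300))]))
E
```

```text
t 5.4 dock [28.2 61.4 40. ] F [ 5.26 -3.49 -3.13] gap 0.6
tool in dock axes
 [[-1.    -0.     0.002]
 [-0.     1.    -0.001]
 [-0.002 -0.001 -1.   ]]
tool shift [ 7.2  0.6 -0. ]
```

View pics/p2.png

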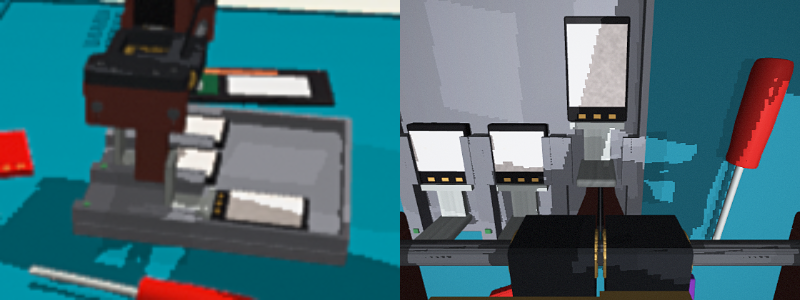

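The battery has slid out cleanly ahead of the slide, with its rear edge at the bay mouth, and the short batteries haven't moved. I'll push on to the hard stop in small steps.

Emit:
play_rows(plan=[[0.002,0,0,0,0,0,0],[0.002,0,0,0,0,0,0],[0.002,0,0,0,0,0,0],[0,0,0,0,0,0,0],[0,0,0,0,0,0,0]])

```text
time: 6.0
tcp_pos: [578.5, -88.3, 41.1]
tcp_rot: [0.102, 3.135, -0.001]
wrist_force: [8.3, -2.4, -5.1]
finger_gap: 0.6
finger_force: 4.2
```

Emit:
play_rows(plan=[[0.002,0,0,0,0,0,0],[0,0,0,0,0,0,0],[0,0,0,0,0,0,0]])

```text
time: 6.3
tcp_pos: [578.3, -88.3, 41.3]
tcp_rot: [0.103, 3.132, -0.002]
wrist_force: [12.2, -2.0, -8.2]
finger_gap: 0.5
finger_force: 6.1
```

The force rises with no further travel, so the slide is at its stop. Backing off now, then up and clear.

Emit:
play_rows(plan=[[-0.004,0,0,0,0,0,0],[-0.006,0,0,0,0,0,0],[-0.008,0,0,0,0,0,0],[-0.01,0,0,0,0,0,0],[-0.01,0,0,0,0,0,0],[-0.01,0,0,0,0,0,0],[-0.015,0,0,0,0,0,0],[-0.02,0,0,0,0,0,0],[0,0,0,0,0,0,0],[0,0,-0.03,0,0,0,0],[0,0,-0.03,0,0,0,0],[0,0,-0.03,0,0,0,0],[0,0,0,0,0,0,0]])

```text
time: 7.6
tcp_pos: [658.0, -93.0, 134.5]
tcp_rot: [0.101, 3.136, -0.001]
wrist_force: [0.7, -0.0, 0.2]
finger_gap: 0.8
finger_force: 0.0
```

```bash
python3 where.py 100 62 130; python3 - <<'E'
from station import viewer
import cv2
a=viewer.camera('side')[110:230,250:410,::-1];b=viewer.camera('wrist')[:,:,::-1]
cv2.imwrite('pics/p3.png',cv2.hconcat([cv2.resize(a,(400,300)),cv2.resize(b,(400,300))]))
E
```

```text
t 7.6 dock [103.3  61.9 133.5] F [ 0.7  -0.03  0.21] gap 0.8
tool in dock axes
 [[-1.    -0.     0.004]
 [-0.     1.    -0.001]
 [-0.004 -0.001 -1.   ]]
tool shift [3.3 0.1 3.5]
```

View pics/p3.png

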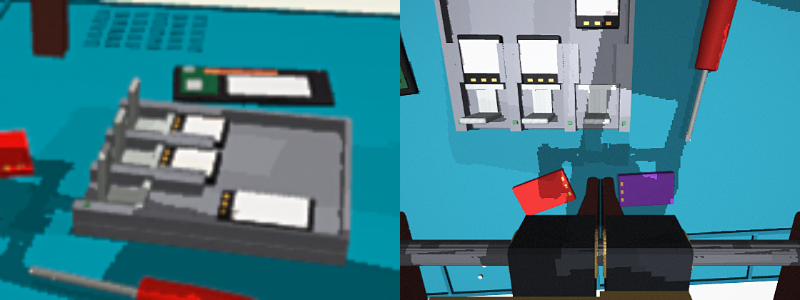

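The long battery lies flat on the out-tray with its rear edge about 15 mm beyond the mouth. The slide has sprung back, the short batteries are still seated, and the arm is clear.

```bash
python3 -c "
from station import job
print(job.job_done())"
```

```text
the job is handed in; nothing more can be done
None
```

I pushed the long battery fully out onto the out-tray with its ejector slide; the last pictures show it lying flat and both short ones still seated. I handed the job in at about 8 s of the 32 s allowed, and the hand-in gave no verdict.

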